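# Free the eccentric lock and push the filter carriage home

### The job

The filter carriage lies in its guide channel on the optical table, and an eccentric cam beside the channel blocks its way. With the fingertips, push the cam's lever round until the cam is at its low point (lever parallel to the channel, pointing at the light head); only then push the carriage forward along its channel until it is fully home against the end stop. Do not force the carriage against the cam, do not lift it out of the channel, leave the things standing around where they are, and finish clear of everything.

Things in the scene. Friction and masses are not known exactly. Their poses are not given: they have to be found in the camera images.
- fixture: Fixed dark steel base plate, 235 x 125 x 10 mm. x: forward along the channel (the push direction, away from the robot), y: left, z: up. Origin on the channel's centre line, on the table, beside the cam's axis; plate spans x -160 to 75, y -50 to 75 mm. Anywhere within 5 cm in x, 24 cm in y, yaw within 0.45 rad. Black light head at its far end: x 75 to 150, y +-25, 66 mm high.
- channel (a point): Centre line of the guide channel, on its floor (10 mm above the table) at fixture x = 0. Axes as the fixture's. Two steel rails with inner faces at y = +-26 mm, 6 mm thick, tops 18 mm above the table, over x -155 to +70 mm; the rear (-x) end is open.
- end_stop (a point): Centre of the end stop's face, at fixture x = +60 mm, 20 mm above the table; the stop is 52 mm wide, its top 30 mm above the table. Fully home, the carriage's front touches it: the carriage's origin is then at fixture x = +20 mm.
- carriage: Loose aluminium filter carriage, 0.2 to 0.42 kg, with 1 mm of play each side in the channel: block 80 (x) x 50 (y) x 22 mm, round filter on top, upright push tab (8 mm thick, 40 wide) behind it, up to 60 mm above the underside. Origin: centre of underside, x forward; starts at fixture x -105 to -80 mm. It passes 3.5 mm clear of the cam at low point; is blocked beyond 0.75 rad.
- push_face (a point): Point on the push tab's flat rear face (carriage x = -18 mm), 44 mm above the table: push forward about here. The block's top under it is 32 mm above the table and runs 22 mm farther back; the tab's top is 70 mm above the table. Pushed near its top, the carriage may tip.
- cam: Brass eccentric cam with lever on a vertical axis at fixture x = 0, y = +38.5 mm, left of the channel. Origin on the axis 19.5 mm above the table, x along the lever. Disc 42 mm in diameter, centre 12 mm off the axis (own +y), 19.5 to 32 mm above the table, level with the carriage block. Lever: steel bar 70 mm long, 12 wide, 35 to 47 mm above the table, an upright black post near its end.
- lever_post (a point): Centre of the top of the lever's upright round post: 14 mm in diameter, from 35 to 77 mm above the table, 65 mm from the cam's axis.
- lock (a joint): Cam and lever angle (rad), counter-clockwise from above: 0 = low point, lever parallel to the channel pointing forward; 1.57 = pointing left (fixture +y). Starts 1.6 to 2.35 (pointing left, partly back): push the post clockwise, from its rear side. Limits -0.9 and 2.6; past 0 the cam rises again. Stays where left; stiff: 0.2 N m, about 3 N at the post.
- bottle: Bystander: loose green glass bottle, 56 mm in diameter, 150 mm tall, black cap. Origin at the centre of its underside.
- objective: Bystander: loose steel microscope objective standing upright, 34 mm in diameter, 54 mm tall. Origin at the centre of its underside.
- cup: Bystander: loose white plastic cup, 60 mm in diameter at the rim, 60 mm tall. Origin at the centre of its underside. The three bystanders stand in any order in a row some 17 cm to the right (fixture -y) of the channel.

How it is judged:
By the outcome, as a careful person would: the job done as asked, in the order asked, and still so for the second after the job is handed in, with the robot touching nothing.
It also fails if it takes over 51 s, if anything falls off the work surface, if the arm or the gripper's body presses on something with over 40 N, if the wrist force passes 120 N, or if a joint passes its speed limit or range.

### The arm

A 7-joint arm with a two-finger parallel gripper is mounted at the origin on the work surface. World frame = base frame: x ahead of the robot, y to its left, z up, the work surface at z = 0. Lengths are in m, angles in rad, forces in N, time in s.
With the tool pointing down it reaches from about 0.35 to 0.9 m from the base axis. Payload 19.9 kg.
Tool frame: the origin (TCP) lies on the centre line of the jaws, within the pads' length; the fingertips stand ahead of it and the grasp point (between the pads) lies 2 mm behind it (tcp_to_tips is the z of the fingertips in the tool frame, in m); z points along the fingers, y is the direction in which the jaws open and shut (so a half turn about z gives the same grasp; the last joint's range is limited). The gripper opens to 85 mm and grips with 20 to 120 N. Pads are 22 mm wide; open, the fingers measure 114 mm over their backs; the gripper's body (76 mm by 85 mm) begins 54 mm behind the grasp point. The pads swing forward as they close: fully open they stand 13 mm farther back than shut.
Start: joints at [-1.196, 0.417, -0.01, 1.614, 0.005, 1.111, -0.053], TCP at [0.253, 0.571, 0.248] pointing down, gripper open.
Joint ranges: [-2.81, 2.81], [-0.39, 2.02], [-1.27, 1.25], [0.06, 2.57], [-1.19, 4.33], [0.19, 2], [-2.82, 2.82]. Speed limits (rad/s): [1.89, 1.89, 2.39, 2.39, 3.01, 3.01, 3.01].

### API

Orientations are given as [roll, pitch, yaw] about the fixed x, y, z axes, in that order (R = Rz(yaw) Ry(pitch) Rx(roll)).
In Python, from plant import * gives the robot as it stands. The module is installed in compiled form; this text tells all that it offers.
- The arm moves only by the shell command python3 -m creep 'ROWS' [OPENING]. ROWS is JSON, a list of rows, each an object with "translation": the shift along the tool's x, y, z in m, a list of three; "turn": the turn, a rotation vector about the tool's x, y, z in degrees, a list of three. In form: [{"translation": [dx, dy, dz], "turn": [rx, ry, rz]}, ...]. A call has exactly 8 rows; each row is the pose to reach, as a shift and turn from the pose commanded when the call began, along the tool's axes at that moment; what a row does not reach only later rows make up. A row lasts 1/10 s, in which the tool goes at most 50 mm and 8.59 degrees, less where a joint would pass 70% of its speed; a pose out of reach is approached as far as the arm can. A call with a gripper value outside its range is refused whole. OPENING is the finger opening in m, from 0 to 0.0854, set as the call begins (- or left out, the last holds). The fingers move at their own pace and stop on an object; the grip force is fixed at half the most. Time passes only in rows, so rows that repeat a pose let the fingers close, or fill a call up. It gives the time, the measured TCP pose, the force and the opening at its end, in the units of the state.
- read_state(): the state, without advancing time (a new reading comes with each control period).
- grab_frame(name): name is "side" or "top"; returns (picture, depth): 480x640x3 uint8, blue, green, red; 480x640 float32, m along the optical axis (not along the pixel's ray), 0 where there is no reading.
- camera_info(name): a dict with "K" (3x3 intrinsics, pixels), "eye" and "rotation" of the camera in the world. Camera axes: x right, y up, looking along -z (the intrinsics and any distortion apply to the point x, -y, -z); pixel columns grow to the right and rows downward; lengths in m; the calibration is good to about 2 mm. A picture is of the moment at which its call begins. camera_info takes no time and is no camera call.
- sign_off(): hands the job in, once; it reports no verdict.
Trained networks look in the newest picture that a camera, given by its name, has taken for a name from the list of things; names that differ only in an ending like _2 or _b are one class to them, and where a whole thing is asked for, a point or a joint stands for the part that bears it (a point fixed in the world has none). Each returns a list of dicts, best first, with "confidence" (0 to 1); they miss things now and then, are a little off and sometimes report something else, mostly with a low value. They report only what shows in the picture. A call takes as long as a camera call.
- cut_out(camera, target): "mask" (480x640 bool, what is visible of it) and "rect" ([left, top, width, height] in pixels, round what is visible of it).
- pinpoint(camera, target): "xy" ([column, row] in pixels: a listed point, or the origin of a listed thing).
The state is a dict: "time": time; "qpos": joint angles; "qvel": joint speeds; "joint_torque": joint torques, N m; "ee_pos": TCP position; "orientation": TCP orientation; "force": force on the tool from outside, world axes, zero at the start; "moment": the same for the moment, N m; "gripper_width": finger opening in m.
Only numpy, scipy, OpenCV 4.12 (cv2) and the standard library are available. Lean on these libraries where they do the work, as an engineer would, in place of code of your own. Each camera call takes 0.05 s, during which the arm holds its last target.

## Working session

There is one attempt and no reset: what is moved stays moved. The work goes in short steps, Python scripts to look and compute and a shell command to move; the robot and the scene stay as the last step left them, time stands still between calls to the robot, and variables do not carry over. Pictures are saved under pics/ and viewed, and the job is handed in when it is done.

```bash
mkdir -p pics; ls; python3 - <<'E'
from plant import *
import cv2
s=read_state()
print({k:(s[k]) for k in ("time","ee_pos","orientation","force","gripper_width")}); print([k for k in s])
for n in("side","top"):
    p,d=grab_frame(n); cv2.imwrite(f"pics/{n}0.png",p); print(camera_info(n))
E
```

```text
pics
{'time': 0.0, 'ee_pos': array([0.2529044 , 0.57119092, 0.2476436 ]), 'orientation': array([-3.14035900e+00,  1.01774235e-04,  2.72482837e+00]), 'force': array([ 0.28162235,  0.86504563, -0.11122104]), 'gripper_width': 0.08568723306999372}
['time', 'qpos', 'qvel', 'joint_torque', 'ee_pos', 'orientation', 'force', 'moment', 'gripper_width']
{'K': array([[583.54027684,   0.        , 299.63781049],
       [  0.        , 583.54027684, 238.42053782],
       [  0.        ,   0.        ,   1.        ]]), 'eye': array([0.57110352, 0.52424318, 0.52632655]), 'rotation': array([ 0.8944627 ,  0.0060326 , -3.08008929])}
{'K': array([[479.0639021 ,   0.        , 317.93190432],
       [  0.        , 479.0639021 , 240.29444986],
       [  0.        ,   0.        ,   1.        ]]), 'eye': array([ 0.49305419, -0.01842635,  0.71989482]), 'rotation': array([ 0.21191758, -0.0059894 , -1.79566526])}
```

View pics/side0.png

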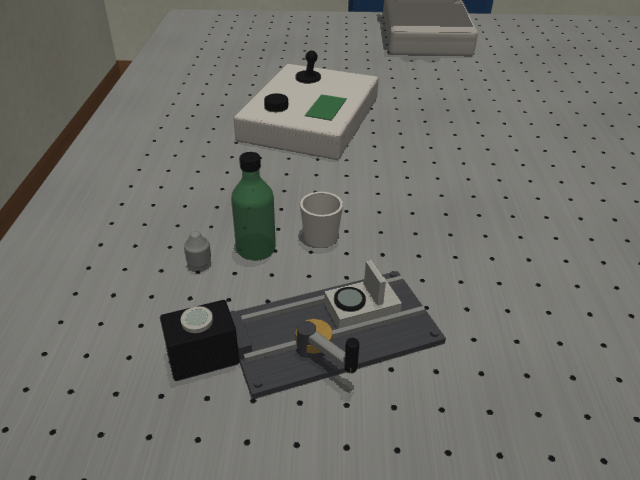

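View pics/top0.png

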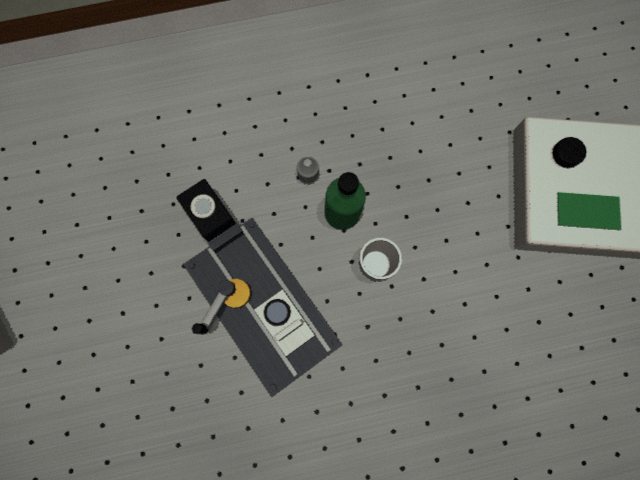

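The side view shows the lever post at about (351,355), cam disc (315,335), carriage tab (374,283) and light head (200,340). In the top view they are at: post (200,328), cam (237,293), tab (290,330), light head (205,210). The bystanders are to the right of the fixture.

```bash
cat > h.py <<'E'
import numpy as np, cv2
from scipy.spatial.transform import Rotation as R
from plant import *
def cam(n):
    c=camera_info(n); r=np.asarray(c["rotation"])
    return np.asarray(c["K"]),np.asarray(c["eye"]),R.from_euler("xyz",r).as_matrix()
def ray(n,uv):
    K,e,M=cam(n); v=np.linalg.inv(K)@np.array([uv[0],uv[1],1.]); return e,M@(v*[1,-1,-1])
def atz(n,uv,z):
    e,d=ray(n,uv); return e+d*(z-e[2])/d[2]
def cloud(n,d):
    K,e,M=cam(n); v,u=np.mgrid[:480,:640]
    P=np.stack([(u-K[0,2])/K[0,0]*d,-(v-K[1,2])/K[1,1]*d,-d],-1)
    return P@M.T+e
def proj(n,X):
    K,e,M=cam(n); p=(np.asarray(X)-e)@M*[1,-1,-1]; q=p@K.T; return q[...,:2]/q[...,2:]
E
python3 - <<'E'
from h import *
Z=dict(fixture=0,channel=.01,end_stop=.02,carriage=.01,push_face=.044,cam=.0195,lever_post=.077,bottle=0,objective=0,cup=0)
np.set_printoptions(precision=4,suppress=True)
for n in("top","side"):
    for t,z in Z.items():
        r=pinpoint(n,t)
        for q in r[:2]: print(n,t,round(q["confidence"],2),np.round(q["xy"],1),atz(n,q["xy"],z)[:2])
for n in("top","side"):
    p,d=grab_frame(n); C=cloud(n,d); np.save(n+"C.npy",C)
    ok=d>0; print(n,np.median(C[ok][:,2]))
E
```

```text
top fixture 0.79 [255.1 277.2] [0.6085 0.0481]
top fixture 0.58 [228.4 241.5] [0.6717 0.0772]
top channel 0.57 [250.1 275. ] [0.6118 0.0538]
top end_stop 0.8 [229.  241.4] [0.6667 0.0737]
top carriage 0.85 [284.5 322.8] [0.5316 0.0185]
top push_face 0.61 [295.9 331.4] [0.5148 0.0038]
top push_face 0.32 [371.3 263.7] [ 0.5836 -0.1215]
top cam 0.56 [229.3 288.1] [0.598  0.0862]
top lever_post 0.56 [196.  325.2] [0.5509 0.1295]
top bottle 0.79 [344.  213.4] [ 0.6758 -0.1063]
top objective 0.57 [306.7 172.9] [ 0.7535 -0.0642]
top cup 0.97 [371.8 261.9] [ 0.5921 -0.1297]
side fixture 0.79 [295.4 330.2] [0.6088 0.0465]
side channel 0.93 [296.7 324.2] [0.6072 0.046 ]
side end_stop 0.6 [247.6 334.7] [0.6618 0.0747]
side carriage 0.92 [357.9 309.1] [0.5338 0.0168]
side push_face 0.73 [379.8 285. ] [0.5094 0.0085]
side cam 0.89 [306.8 343.9] [0.5931 0.0842]
side cam 0.35 [243.4 335.4] [0.6666 0.0755]
side lever_post 0.74 [378.1 286.4] [0.5156 0.0462]
side lever_post 0.6 [350.6 343.4] [0.5468 0.131 ]
side bottle 0.81 [257.3 246.9] [ 0.6733 -0.1077]
side objective 0.92 [200.4 261.9] [ 0.7476 -0.0713]
side cup 0.91 [317.8 237.2] [ 0.5886 -0.1343]
top 1.3681167843282438e-05
side 0.00010096586937902163
```

```bash
python3 - <<'E'
from h import *
np.set_printoptions(precision=4,suppress=True)
from scipy.optimize import minimize
for n in("top","side"):
    C=np.load(n+"C.npy").reshape(-1,3)
    m=(abs(C[:,0]-.58)<.22)&(abs(C[:,1]-.05)<.16)
    def fit(lo,hi,name):
        P=C[m&(C[:,2]>lo)&(C[:,2]<hi)][:,:2]
        # crop to near fixture
        f=np.array([.608,.047]);r=P-f;c,s=np.cos(.38),np.sin(.38)
        x=r@[c,s];y=r@[-s,c]
        k=(x>-.18)&(x<.17)&(y>-.07)&(y<.13);P=P[k]
        q=cv2.minAreaRect((P*1000).astype(np.float32)); print(n,name,len(P),q)
        return P
    fit(.0075,.0125,"plate")
    P=fit(.0625,.0665,"head")
    P=fit(.0715,.08,"post"); print(P.mean(0),(P.max(0)+P.min(0))/2)
    P=fit(.068,.0712,"tabtop"); print(P.mean(0))
    P=fit(.044,.048,"lever")
    P=fit(.0305,.0335,"block/cam")
    P=fit(.016,.0195,"rails")
E
```

```text
top plate 8736 ((566.8417358398438, 47.19146728515625), (234.92359924316406, 125.059326171875), 22.755807876586914)
top head 308 ((616.6763305664062, 95.52302551269531), (249.08438110351562, 105.19328308105469), 20.25748062133789)
top post 100 ((529.5167846679688, 68.25531005859375), (142.91769409179688, 23.032737731933594), 78.32988739013672)
[0.5437 0.1156] [0.5315 0.0668]
top tabtop 186 ((603.3693237304688, 93.478759765625), (228.3227081298828, 116.12688446044922), 24.258941650390625)
[0.5491 0.0292]
top lever 390 ((584.646728515625, 85.8389892578125), (180.28317260742188, 115.4629135131836), 18.806793212890625)
top block/cam 1475 ((582.2744140625, 55.472068786621094), (201.37564086914062, 78.52565002441406), 22.653783798217773)
top rails 1015 ((567.9102783203125, 44.7022705078125), (224.7198028564453, 111.91280364990234), 23.080158233642578)
side plate 8850 ((598.9640502929688, 60.36833190917969), (310.2889709472656, 127.72815704345703), 23.04190444946289)
side head 514 ((603.5980224609375, 94.67192077636719), (232.72767639160156, 123.10031127929688), 23.525592803955078)
side post 145 ((533.2237548828125, 79.70683288574219), (116.3260726928711, 12.873026847839355), 76.37946319580078)
[0.5451 0.1299] [0.5323 0.0807]
side tabtop 206 ((594.41357421875, 95.192138671875), (224.5023651123047, 118.60004425048828), 27.13047981262207)
[0.5269 0.0323]
side lever 750 ((603.0294189453125, 109.03215026855469), (249.712646484375, 111.08863067626953), 32.325775146484375)
side block/cam 1393 ((614.402587890625, 68.1141586303711), (274.9245300292969, 78.78128051757812), 23.275096893310547)
side rails 1482 ((603.6347045898438, 56.488651275634766), (304.9966735839844, 83.3790054321289), 23.189794540405273)
```

```bash
cat >> h.py <<'E'
O=np.array([.6105,.0512]);YAW=.397
def tofix(P):
    P=np.asarray(P,float);c,s=np.cos(YAW),np.sin(YAW);r=P[...,:2]-O
    out=P.copy();out[...,0]=r@np.array([c,s]);out[...,1]=r@np.array([-s,c]);return out
def tow(P):
    P=np.asarray(P,float);c,s=np.cos(YAW),np.sin(YAW)
    out=P.copy();out[...,:2]=P[...,:2]@np.array([[c,s],[-s,c]])+O;return out
E
python3 - <<'E'
from h import *
np.set_printoptions(precision=1,suppress=True)
def st(Q,t):
    if len(Q): print(t,len(Q),"min",np.percentile(Q,3,0)*1000,"max",np.percentile(Q,97,0)*1000)
for n in("top","side"):
    F=tofix(np.load(n+"C.npy").reshape(-1,3)); x,y,z=F.T
    print(n)
    st(F[(z>.055)&(z<.08)&(x>-.1)&(x<.06)&(y>.05)&(y<.13)],"post")
    st(F[(z>.05)&(z<.075)&(x>-.16)&(x<-.05)&(abs(y)<.04)],"tab")
    st(F[(z>.029)&(z<.034)&(x>-.16)&(x<-.02)&(abs(y)<.028)],"block")
    st(F[(z>.060)&(z<.067)&(x>.06)&(x<.17)&(abs(y)<.04)],"head")
    st(F[(z>.008)&(z<.012)&(x>-.18)&(x<.09)&(y>-.07)&(y<.09)],"plate")
    st(F[(z>.016)&(z<.019)&(x>-.15)&(x<.05)&(abs(y)<.04)&(y<0)],"railR")
    st(F[(z>.024)&(z<.034)&(x>.05)&(x<.075)&(abs(y)<.04)],"stop")
for n,uv in (("top",(196,325.2)),("side",(350.6,343.4))): print(tofix(atz(n,uv,.077))*1000)
c=np.array([0,.0385])
for n,uv in (("top",(196,325.2)),("side",(350.6,343.4))):
    v=tofix(atz(n,uv,.077))[:2]-c; print(np.linalg.norm(v),"%.3f"%np.arctan2(v[1],v[0]))
for n,o in (("b",(.6745,-.107)),("o",(.7505,-.068)),("c",(.590,-.132))): print(n,tofix(np.array(o))*1000)
E
```

```text
top
post 118 min [-34.5  90.9  57. ] max [-22.5 103.1  78.2]
tab 202 min [-103.1  -18.1   55.2] max [-95.4  18.9  71.9]
block 1244 min [-123.4  -23.4   29.7] max [-27.4  25.   33.7]
head 915 min [ 79.2 -21.   60.1] max [145.8  22.2  66.8]
plate 8155 min [-154.8  -46.6    8.2] max [64.2 72.9 11.7]
railR 440 min [-144.2  -31.2   16.2] max [ 42.7 -25.5  18.9]
stop 370 min [ 60.4 -23.5  25.6] max [74.4 25.2 32. ]
side
post 290 min [-35.4  92.8  56.4] max [-23.4 103.7  77.9]
tab 417 min [-104.8  -18.1   51.2] max [-96.8  20.2  70.7]
block 1122 min [-125.5  -23.3   29.5] max [-24.9  25.3  33.5]
head 1249 min [ 78.4 -19.6  60. ] max [144.   22.5  66.9]
plate 8386 min [-155.9  -46.7    8.3] max [66.8 73.8 11.5]
railR 400 min [-146.4  -32.7   16.1] max [ 46.8 -18.5  18.8]
stop 412 min [ 58.8 -23.9  25.8] max [72.6 26.3 31.5]
[-24.6  95.3  77. ]
[-27.9  98.2  77. ]
0.06187802239292375 1.980
0.06592790527746037 2.008
b [  -2.1 -170.6]
o [  83.  -164.1]
c [ -89.7 -161. ]
```

```bash
cat >> h.py <<'E'
import plant
T2T=getattr(plant,'tcp_to_tips',None)
def plan(fx,fy,tip,ang,tt=None):
    """target: TCP at fixture fx,fy ; tip height; ang = fixture angle of tool -x"""
    s=read_state();M=R.from_euler("xyz",s["orientation"])
    tt=T2T if tt is None else tt
    w=tow(np.array([fx,fy,tip+tt]))
    tr=M.inv().apply(w-s["ee_pos"])
    yaw=ang+YAW-np.pi
    G=R.from_euler("xyz",[np.pi,0,yaw])
    rv=np.degrees((M.inv()*G).as_rotvec())
    print("target w",np.round(w,4),"tr",np.round(tr,4),"turn",np.round(rv,2))
def show():
    s=read_state();M=R.from_euler("xyz",s["orientation"]).as_matrix();f=tofix(s["ee_pos"])
    a=np.arctan2(-M[1,0],-M[0,0])-YAW
    print("t %.2f fix"%s["time"],np.round(f,4),"ang %.3f"%((a+np.pi)%(2*np.pi)-np.pi),"tilt",np.round(M[:,2],3),"F",np.round(s["force"],1),"w %.4f"%s["gripper_width"],"q",np.round(s["qpos"],2))
E
python3 - <<'E'
from h import *
print([k for k in dir(plant) if not k.startswith('__')],T2T)
show()
plan(-.058,.083,.17,.45,.017)
E
```

```text
['PlanningError', 'camera_info', 'cut_out', 'grab_frame', 'pinpoint', 'read_state', 'sign_off', 'tcp_to_tips'] 0.017
t 1.20 fix [-0.1285  0.618   0.2482] ang -0.814 tilt [-0. -0. -1.] F [ 0.1 -0.6  0.4] w 0.0854 q [-1.2   0.42 -0.01  1.61  0.    1.11 -0.05]
target w [0.5249 0.1053 0.187 ] tr [-0.4373 -0.3161  0.0613] turn [-1.000e-02 -0.000e+00 -7.241e+01]
```

```bash
python3 -m creep '[{"translation":[-0.02,-0.015,0],"turn":[0,0,-3]},{"translation":[-0.05,-0.037,0],"turn":[0,0,-8]},{"translation":[-0.085,-0.062,0],"turn":[0,0,-14]},{"translation":[-0.12,-0.087,0],"turn":[0,0,-20]},{"translation":[-0.155,-0.112,0],"turn":[0,0,-26]},{"translation":[-0.185,-0.134,0],"turn":[0,0,-31]},{"translation":[-0.21,-0.152,0],"turn":[0,0,-35]},{"translation":[-0.22,-0.159,0],"turn":[0,0,-37]}]' 0; python3 -c "
from h import *
show();plan(-.058,.083,.14,.45)"
```

```text
time: 2.0
ee_pos: [0.3915, 0.3342, 0.2485]
orientation: [-3.141, 0.001, -2.913]
force: [0.3, 0.1, -0.3]
gripper_width: -0.0
t 2.00 fix [-0.0926  0.3457  0.2485] ang -0.169 tilt [ 0.001 -0.    -1.   ] F [ 0.3  0.1 -0.3] w -0.0000 q [-0.77  0.22 -0.    1.89  0.    1.04  1.03]
target w [0.5249 0.1053 0.157 ] tr [-0.0781 -0.2531  0.0917] turn [-4.000e-02  2.000e-02 -3.545e+01]
```

```bash
python3 -m creep '[{"translation":[-0.01,-0.03,0.01],"turn":[0,0,-5]},{"translation":[-0.022,-0.07,0.02],"turn":[0,0,-10]},{"translation":[-0.034,-0.11,0.035],"turn":[0,0,-15]},{"translation":[-0.046,-0.15,0.05],"turn":[0,0,-20]},{"translation":[-0.058,-0.19,0.065],"turn":[0,0,-25]},{"translation":[-0.068,-0.22,0.08],"turn":[0,0,-30]},{"translation":[-0.077,-0.248,0.091],"turn":[0,0,-34.5]},{"translation":[-0.078,-0.253,0.092],"turn":[0,0,-35.5]}]' 0; python3 -c "
from h import *
show();plan(-.058,.083,.053,.45)
for n in('side','top'):
    p,d=grab_frame(n); cv2.imwrite('pics/%s1.png'%n,p); C=cloud(n,d); F=tofix(C.reshape(-1,3)); m=(abs(F[:,0]+.058)<.04)&(abs(F[:,1]-.083)<.04)&(F[:,2]>.1); print(n,np.percentile(F[m],[0.5,2,50],axis=0) if m.any() else None)
"
```

```text
time: 2.8
ee_pos: [0.524, 0.1048, 0.155]
orientation: [-3.142, -0.002, -2.294]
force: [-0.6, 0.7, 1.0]
gripper_width: 0.0001
t 2.80 fix [-0.059   0.0829  0.155 ] ang 0.450 tilt [-0.001 -0.002 -1.   ] F [-0.6  0.7  1. ] w 0.0001 q [-0.3   0.37  0.05  1.92 -0.02  0.85  2.18]
target w [0.5249 0.1053 0.07  ] tr [-0.0012 -0.0003  0.085 ] turn [-0.   -0.12  0.01]
side [[-0.09363376  0.04489581  0.14628465]
 [-0.08831107  0.04975154  0.15664986]
 [-0.04269877  0.10865954  0.28755798]]
top [[-0.09779108  0.04322814  0.20151676]
 [-0.09713126  0.0438574   0.25104312]
 [-0.06998224  0.06720546  0.51993866]]
```

View pics/side1.png

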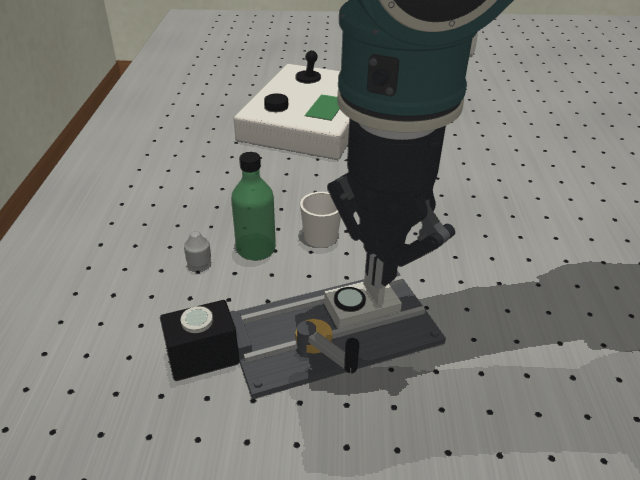

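View pics/top1.png

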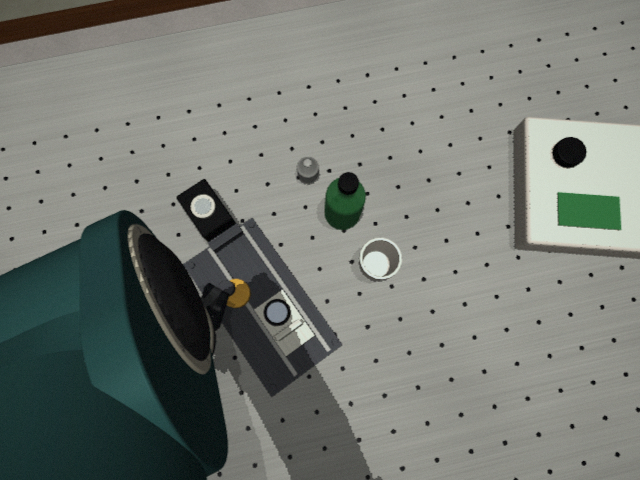

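The side view shows the closed fingers ending around (378,305), with the lever post at (351,355) untouched. I'll check where the tips should project.

```bash
python3 -c "
from h import *
for z in (.155,.138,.125): print(z,proj('side',tow(np.array([-.059,.083,z]))))
p=cv2.imread('pics/side1.png'); cv2.imwrite('pics/side1z.png',cv2.resize(p[200:400,280:480],(800,800),interpolation=2)[:600])
"
```

```text
0.155 [378.34389361 268.93148991]
0.138 [376.97219219 282.00503921]
0.125 [375.95749606 291.67600667]
```

View pics/side1z.png

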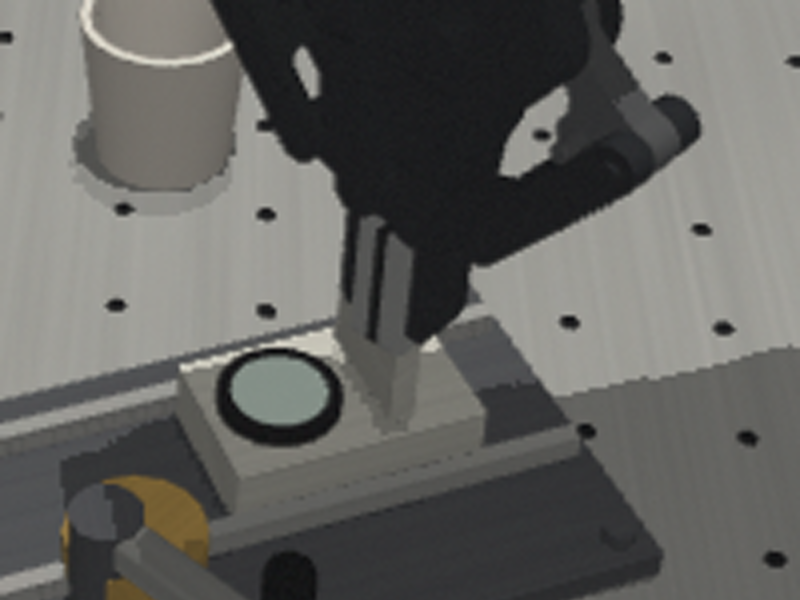

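```bash
python3 -m creep '[{"translation":[0,0,0.01],"turn":[0,0,0]},{"translation":[0,0,0.025],"turn":[0,0,0]},{"translation":[0,0,0.04],"turn":[0,0,0]},{"translation":[0,0,0.055],"turn":[0,0,0]},{"translation":[0,0,0.067],"turn":[0,0,0]},{"translation":[0,0,0.077],"turn":[0,0,0]},{"translation":[0,0,0.083],"turn":[0,0,0]},{"translation":[0,0,0.085],"turn":[0,0,0]}]' 0; python3 -c "
from h import *
show();
for n in('side',):
    p,d=grab_frame(n); cv2.imwrite('pics/%s2.png'%n,cv2.resize(p[200:400,250:470],(770,700),interpolation=2)[:600])
"
```

```text
time: 3.7
ee_pos: [0.523, 0.1085, 0.0708]
orientation: [3.141, -0.0, -2.293]
force: [0.1, -0.6, 0.6]
gripper_width: -0.0001
t 3.70 fix [-0.0585  0.0867  0.0708] ang 0.452 tilt [-0. -0. -1.] F [ 0.1 -0.6  0.6] w -0.0001 q [-0.3   0.5   0.04  1.97 -0.03  0.67  2.19]
```

View pics/side2.png

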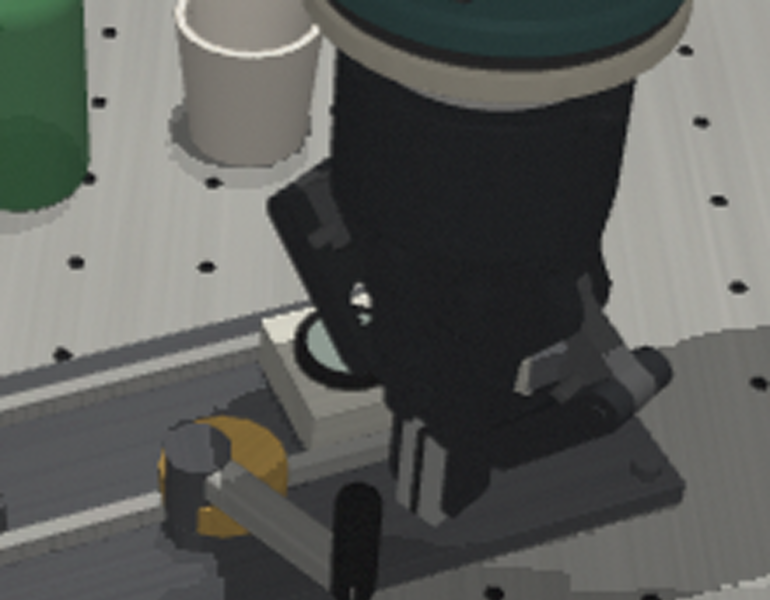

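```bash
cat >> h.py <<'E'
CAM=np.array([0,.0385])
def arc(wps,tip=.053,off=.018,rad=.065):
    """wps: list of (theta_lever, gap)"""
    s=read_state();M=R.from_euler("xyz",s["orientation"])
    for th,g in wps:
        e=np.array([np.cos(th),np.sin(th)]);t=np.array([np.sin(th),-np.cos(th)])
        p=CAM+rad*e-(off+g)*t
        w=tow(np.array([p[0],p[1],tip+T2T]));tr=M.inv().apply(w-s["ee_pos"])
        G=R.from_euler("xyz",[np.pi,0,th-np.pi/2+YAW-np.pi])
        print("%.3f"%th,np.round(tr,4),np.round(np.degrees((M.inv()*G).as_rotvec()),1))
E
python3 -c "
from h import *
show()
arc([(2.02,.009),(2.02,.004),(2.02,0),(1.95,0),(1.87,0),(1.78,0),(1.69,0),(1.6,0)])"
```

```text
t 3.75 fix [-0.0585  0.0866  0.0709] ang 0.452 tilt [-0. -0. -1.] F [ 0.  -0.  -1.1] w 0.0003 q [-0.3   0.5   0.04  1.97 -0.03  0.67  2.19]
2.020 [-0.0048 -0.0037  0.0009] [ 0.  -0.   0.1]
2.020 [-0.0098 -0.0037  0.0009] [ 0.  -0.   0.1]
2.020 [-0.0138 -0.0038  0.0009] [ 0.  -0.   0.1]
1.950 [-0.0184 -0.0027  0.0009] [ 0.  -0.   4.1]
1.870 [-0.0237 -0.0018  0.0009] [ 0.  -0.   8.7]
1.780 [-0.0297 -0.0014  0.0009] [ 0.  -0.  13.9]
1.690 [-0.0358 -0.0015  0.0009] [ 0. -0. 19.]
1.600 [-0.0418 -0.0021  0.0009] [ 0.  -0.  24.2]
```

```bash
python3 -m creep '[{"translation":[-0.005,-0.004,0.001],"turn":[0,0,0]},{"translation":[-0.010,-0.004,0.001],"turn":[0,0,0]},{"translation":[-0.014,-0.004,0.001],"turn":[0,0,0]},{"translation":[-0.018,-0.003,0.001],"turn":[0,0,4]},{"translation":[-0.024,-0.002,0.001],"turn":[0,0,9]},{"translation":[-0.030,-0.0015,0.001],"turn":[0,0,14]},{"translation":[-0.036,-0.0015,0.001],"turn":[0,0,19]},{"translation":[-0.042,-0.002,0.001],"turn":[0,0,24]}]' 0; python3 -c "
from h import *
show()
p,d=grab_frame('side'); cv2.imwrite('pics/side3.png',cv2.resize(p[200:400,250:470],(770,700),interpolation=2)[:600])
for q in pinpoint('side','lever_post'):
  v=tofix(atz('side',q['xy'],.077))[:2]-CAM; print(q['confidence'],v,np.arctan2(v[1],v[0]))
arc([(t,0) for t in (1.52,1.43,1.34,1.25,1.16,1.07,.98,.89)])"
```

```text
time: 4.55
ee_pos: [0.5526, 0.1385, 0.0704]
orientation: [-3.141, -0.001, -2.716]
force: [-1.7, -3.3, 0.4]
gripper_width: -0.0001
t 4.55 fix [-0.0196  0.1029  0.0704] ang 0.029 tilt [-0.    -0.001 -1.   ] F [-1.7 -3.3  0.4] w -0.0001 q [-0.41  0.55  0.15  1.88 -0.12  0.71  1.8 ]
0.59 [-0.00203976  0.06608208] 1.6016535619199848
1.520 [-0.0045  0.0007  0.0004] [-0.   0.   4.7]
1.430 [-0.0105  0.0016  0.0004] [-0.   0.   9.9]
1.340 [-0.0166  0.0019  0.0004] [-0.  0. 15.]
1.250 [-0.0226  0.0017  0.0004] [-0.   0.  20.2]
1.160 [-0.0286  0.0009  0.0004] [-0.   0.  25.4]
1.070 [-0.0346 -0.0004  0.0004] [-0.   0.  30.5]
0.980 [-0.0404 -0.0022  0.0004] [-0.   0.  35.7]
0.890 [-0.0459 -0.0046  0.0004] [-0.   0.  40.8]
```

View pics/side3.png

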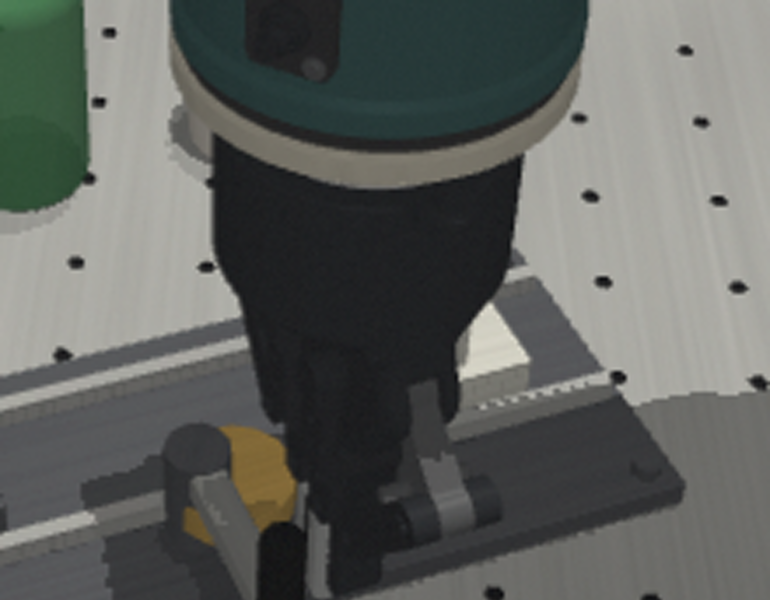

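The fingers are now behind the post at zoomed (283,550). The lever has swung to about 1.60 rad and the force is about 3.7 N. Next I'll check the hub height for knuckle clearance and continue.

```bash
python3 -c "
from h import *
for n in('top','side'):
  F=tofix(np.load(n+'C.npy').reshape(-1,3)); m=np.hypot(F[:,0],F[:,1]-.0385)<.012; print(np.percentile(F[m][:,2],[50,90,98]))"
python3 -m creep '[{"translation":[-0.004,0.0005,0],"turn":[0,0,5]},{"translation":[-0.010,0.0015,0],"turn":[0,0,10]},{"translation":[-0.0165,0.002,0],"turn":[0,0,15]},{"translation":[-0.0225,0.0015,0],"turn":[0,0,20]},{"translation":[-0.0285,0.001,0],"turn":[0,0,25]},{"translation":[-0.0345,-0.0005,0],"turn":[0,0,30.5]},{"translation":[-0.040,-0.002,0],"turn":[0,0,35.5]},{"translation":[-0.046,-0.0045,0],"turn":[0,0,41]}]' 0; python3 -c "
from h import *
show()
p,d=grab_frame('side'); cv2.imwrite('pics/side4.png',cv2.resize(p[200:400,250:470],(770,700),interpolation=2)[:600])
p,d=grab_frame('top'); cv2.imwrite('pics/top4.png',p)
arc([(t,0) for t in (.8,.71,.62,.53,.44,.35,.29,.25)])"
```

```text
[0.04760456 0.0494358  0.05055047]
[0.03836699 0.04882667 0.04947146]
time: 5.45
ee_pos: [0.5958, 0.1544, 0.0702]
orientation: [3.141, -0.001, 2.856]
force: [-3.5, 2.4, 0.6]
gripper_width: 0.0001
t 5.45 fix [0.0263 0.1009 0.0702] ang -0.683 tilt [-0.001  0.001 -1.   ] F [-3.5  2.4  0.6] w 0.0001 q [-0.54  0.64  0.32  1.77 -0.27  0.78  1.2 ]
0.800 [-0.006   0.0016  0.0002] [-0.   0.   5.1]
0.710 [-0.012   0.0024  0.0002] [-0.   0.  10.3]
0.620 [-0.0181  0.0027  0.0002] [-0.   0.  15.4]
0.530 [-0.0242  0.0024  0.0002] [-0.   0.  20.6]
0.440 [-0.0302  0.0016  0.0002] [-0.   0.  25.7]
0.350 [-0.0361  0.0003  0.0002] [-0.   0.  30.9]
0.290 [-0.04   -0.0009  0.0002] [-0.   0.  34.3]
0.250 [-0.0425 -0.0019  0.0002] [-0.   0.  36.6]
```

View pics/side4.png

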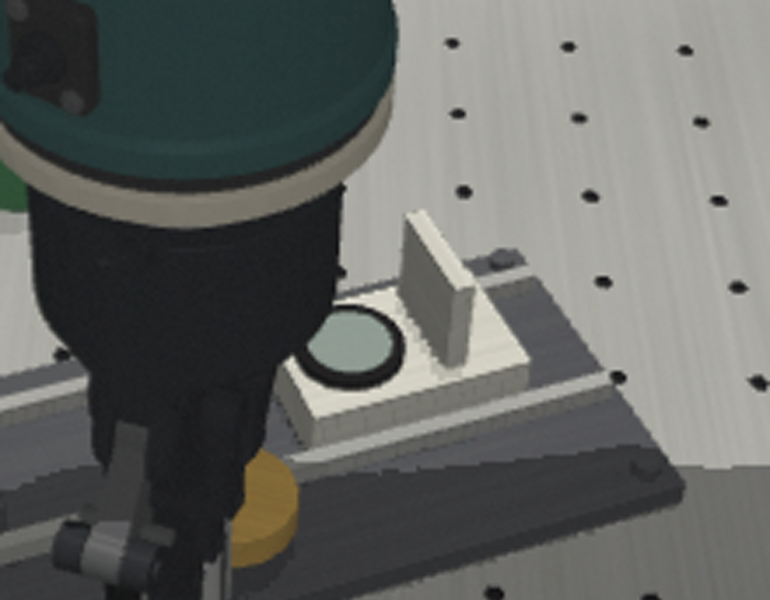

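View pics/top4.png

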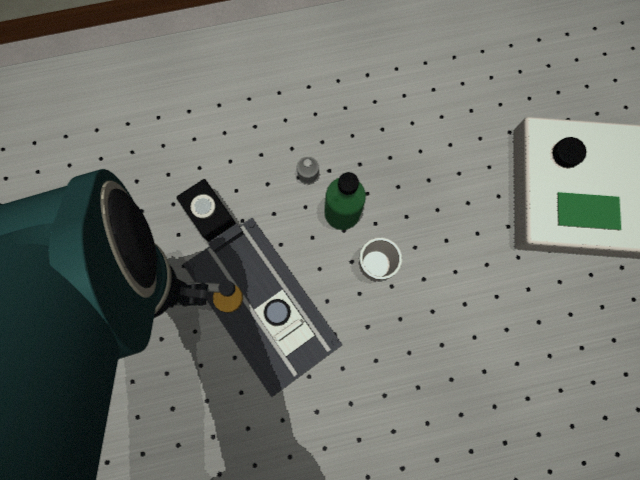

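```bash
python3 -c "
from h import *
from scipy.optimize import least_squares
for px in ((660,365),(600,425),(500,465)):
  uv=np.array([250+px[0]/3.5,200+px[1]/3.5])
  f=lambda a: proj('side',tow(np.array([-.0585-.43*a[0],.0867+.9*a[0],a[1]])))-uv
  r=least_squares(f,[.05,.1]);print(px,r.x,'above tips',r.x[1]-.0538)
"
```

```text
(660, 365) [0.06652758 0.15830895] above tips 0.10450894653446442
(600, 425) [0.05294217 0.12622689] above tips 0.07242688728342674
(500, 465) [0.0239376  0.08793472] above tips 0.03413472223238857
```

```bash
python3 -m creep '[{"translation":[-0.006,0.0015,0],"turn":[0,0,5]},{"translation":[-0.012,0.0025,0],"turn":[0,0,10]},{"translation":[-0.018,0.0025,0],"turn":[0,0,15]},{"translation":[-0.024,0.0025,0],"turn":[0,0,20.5]},{"translation":[-0.030,0.0015,0],"turn":[0,0,25.5]},{"translation":[-0.036,0.0005,0],"turn":[0,0,31]},{"translation":[-0.040,-0.001,0],"turn":[0,0,34]},{"translation":[-0.0425,-0.002,0],"turn":[0,0,36.5]}]' 0; python3 -c "
from h import *
show()
p,d=grab_frame('side'); cv2.imwrite('pics/side5.png',cv2.resize(p[200:400,150:370],(770,700),interpolation=2)[100:])
p,d=grab_frame('top'); cv2.imwrite('pics/top5.png',cv2.resize(p[150:350,130:350],(770,700),interpolation=2)[:600])
arc([(t,0) for t in (.2,.16,.12,.09,.06,.04,.02,.0)])"
```

```text
time: 6.35
ee_pos: [0.6363, 0.1403, 0.0702]
orientation: [3.141, -0.001, 2.222]
force: [-0.4, 4.9, -0.5]
gripper_width: 0.0002
t 6.35 fix [0.0582 0.0722 0.0702] ang -1.317 tilt [ 0.     0.001 -1.   ] F [-0.4  4.9 -0.5] w 0.0002 q [-0.6   0.72  0.47  1.68 -0.41  0.85  0.71]
0.200 [-0.0033  0.0012  0.0003] [ 0.  -0.   3.1]
0.160 [-0.0059  0.0017  0.0003] [ 0.  -0.   5.4]
0.120 [-0.0086  0.0021  0.0003] [ 0.  -0.   7.7]
0.090 [-0.0106  0.0024  0.0003] [ 0.  -0.   9.4]
0.060 [-0.0126  0.0026  0.0003] [ 0.  -0.  11.1]
0.040 [-0.014   0.0026  0.0003] [ 0.  -0.  12.3]
0.020 [-0.0153  0.0027  0.0003] [ 0.  -0.  13.4]
0.000 [-0.0166  0.0027  0.0003] [ 0.  -0.  14.6]
```

View pics/side5.png

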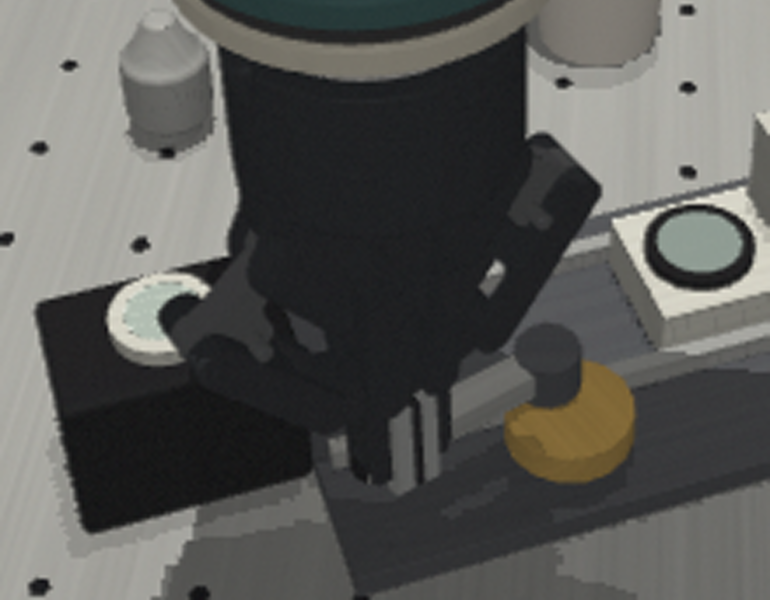

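View pics/top5.png

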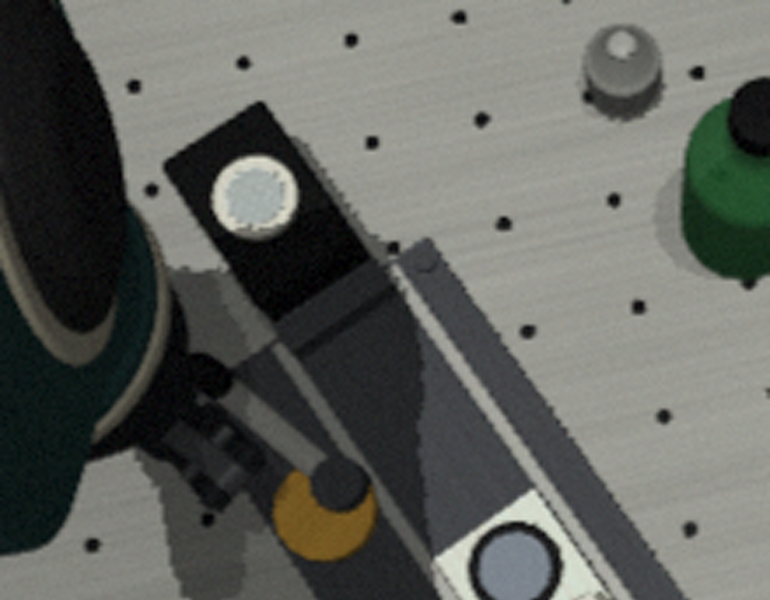

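Both views show the lever nearly parallel to the channel: post at zoomed (210,372), hub at (342,480) in the top view. Now the last part, slowly.

```bash
python3 -m creep '[{"translation":[-0.0033,0.001,0],"turn":[0,0,3]},{"translation":[-0.006,0.0015,0],"turn":[0,0,5.5]},{"translation":[-0.0085,0.002,0],"turn":[0,0,7.5]},{"translation":[-0.0105,0.0025,0],"turn":[0,0,9.5]},{"translation":[-0.0125,0.0025,0],"turn":[0,0,11]},{"translation":[-0.014,0.0025,0],"turn":[0,0,12.5]},{"translation":[-0.0147,0.0025,0],"turn":[0,0,13]},{"translation":[-0.0147,0.0025,0],"turn":[0,0,13]}]' 0; cat > lev.py <<'E'
from h import *
import sys
show()
p,d=grab_frame('top'); cv2.imwrite('pics/top%s.png'%sys.argv[1],cv2.resize(p[150:350,130:350],(770,700),interpolation=2)[:600])
F=tofix(cloud('top',d).reshape(-1,3))
m=(abs(F[:,2]-.047)<.0025)&(F[:,0]>.012)&(F[:,0]<.052)&(F[:,1]>.015)&(F[:,1]<.07)
Q=F[m];print(len(Q)); k=np.polyfit(Q[:,0],Q[:,1],1);print("bar slope",np.arctan(k[0]),"y0",k[1])
a=cv2.fitLine((Q[:,:2]*1000).astype(np.float32),cv2.DIST_HUBER,0,.01,.01).ravel();print("fitLine",a)
m=(F[:,2]>.07)&(F[:,2]<.082)&(np.hypot(F[:,0]-.065,F[:,1]-.0385)<.015)
if m.sum()>5: print("post",m.sum(),(np.percentile(F[m],3,0)+np.percentile(F[m],97,0))/2)
for n in('top','side'):
  if n=='side': grab_frame('side')
  for q in pinpoint(n,'lever_post')[:2]:
    v=tofix(atz(n,q['xy'],.077))[:2]-CAM; print(n,q['confidence'],v,np.arctan2(v[1],v[0]))
E
python3 lev.py 6
```

```text
time: 7.25
ee_pos: [0.6474, 0.1294, 0.0703]
orientation: [3.141, 0.0, 1.992]
force: [1.1, 3.1, -0.9]
gripper_width: -0.0
t 7.25 fix [0.0642 0.0579 0.0703] ang -1.547 tilt [ 0. -0. -1.] F [ 1.1  3.1 -0.9] w -0.0000 q [-0.61  0.74  0.53  1.65 -0.46  0.87  0.53]
220
bar slope 0.03092292158534169 y0 0.039155037694690684
fitLine [9.9924272e-01 3.8910322e-02 3.1594463e+01 4.0098824e+01]
post 88 [0.06454344 0.04171607 0.07469985]
top 0.91 [0.06679125 0.00191897] 0.028722999970010703
```

View pics/top6.png

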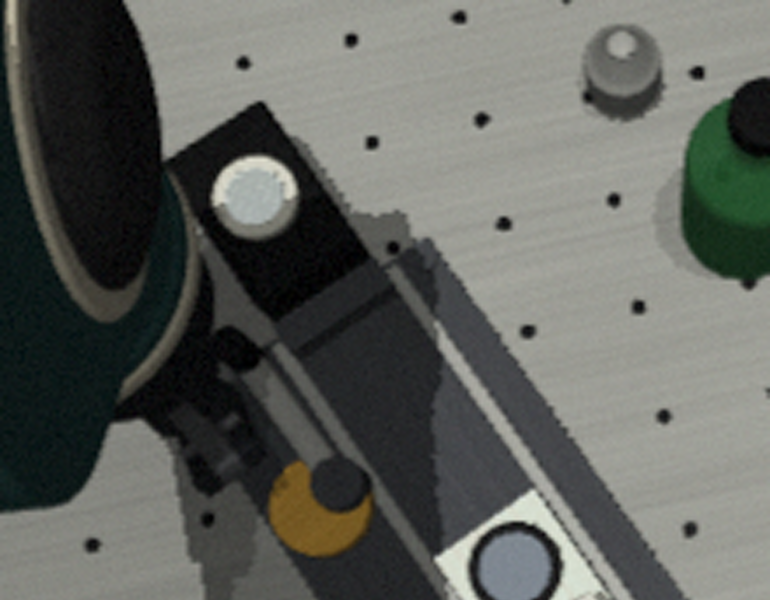

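The lever measures about 0.03 rad by three methods. I'll nudge it 1.5 mm more, then back away.

```bash
python3 -m creep '[{"translation":[-0.0008,0,0],"turn":[0,0,0.7]},{"translation":[-0.0016,0,0],"turn":[0,0,1.3]},{"translation":[-0.0016,0,0],"turn":[0,0,1.3]},{"translation":[-0.0016,0,0],"turn":[0,0,1.3]},{"translation":[0.004,0,0],"turn":[0,0,1.3]},{"translation":[0.012,0,0],"turn":[0,0,1.3]},{"translation":[0.022,0,0],"turn":[0,0,1.3]},{"translation":[0.025,0,0],"turn":[0,0,1.3]}]' 0; python3 lev.py 7; python3 -c "
from h import *
plan(-.135,0,.11,0); plan(-.135,0,.11,-np.pi)"
```

```text
time: 8.25
ee_pos: [0.6363, 0.1541, 0.0701]
orientation: [-3.141, -0.001, 1.971]
force: [0.1, -0.0, -0.1]
gripper_width: -0.0
t 8.25 fix [0.0635 0.0849 0.0701] ang -1.568 tilt [-0.001  0.    -1.   ] F [ 0.1 -0.  -0.1] w -0.0000 q [-0.66  0.74  0.54  1.67 -0.47  0.87  0.47]
229
bar slope 0.015533790389956371 y0 0.03878098806235923
fitLine [9.9987733e-01 1.5661491e-02 3.2224030e+01 3.9340996e+01]
post 87 [0.06471864 0.0392515  0.07522903]
top 0.75 [-0.11184707 -0.03893974] -2.8065654277695855
top 0.73 [ 0.0687511  -0.00013913] -0.0020236675088387123
target w [ 0.486 -0.001  0.127] tr [-0.0826 -0.1986 -0.0566] turn [-2.000e-02  1.000e-02 -8.992e+01]
target w [ 0.486 -0.001  0.127] tr [-0.0826 -0.1986 -0.0566] turn [1.000e-02 2.000e-02 9.008e+01]
```

View pics/top7.png

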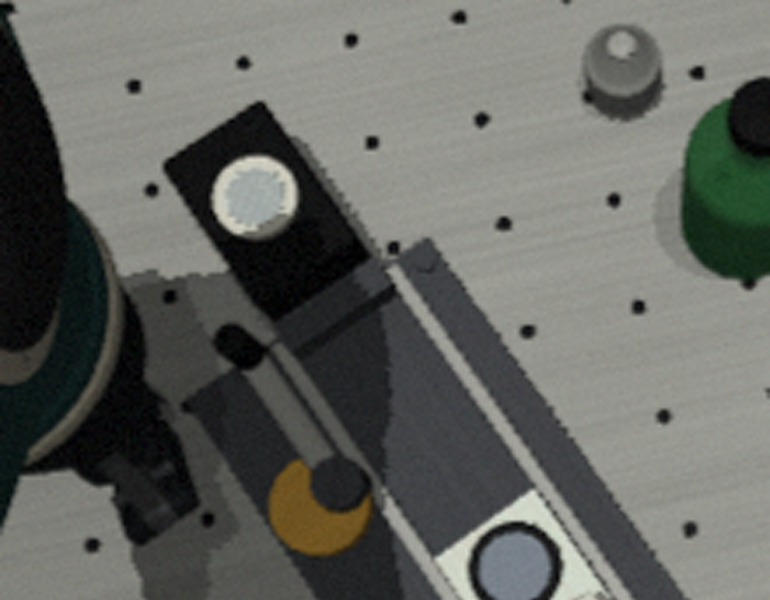

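The lever is parallel to the channel within about 0.01 rad, with the post at zoomed (235,343), and the fingers are clear. I'll lift and go round behind the push tab.

```bash
python3 -m creep '[{"translation":[0.005,0,-0.03],"turn":[0,0,0]},{"translation":[0.005,0,-0.06],"turn":[0,0,0]},{"translation":[0,-0.015,-0.065],"turn":[0,0,-6]},{"translation":[-0.01,-0.035,-0.065],"turn":[0,0,-13]},{"translation":[-0.02,-0.06,-0.065],"turn":[0,0,-20]},{"translation":[-0.035,-0.09,-0.065],"turn":[0,0,-28]},{"translation":[-0.045,-0.115,-0.065],"turn":[0,0,-36]},{"translation":[-0.055,-0.14,-0.065],"turn":[0,0,-44]}]' 0; python3 -c "
from h import *
show();plan(-.135,0,.11,0)"
```

```text
time: 9.25
ee_pos: [0.5285, 0.0459, 0.1355]
orientation: [-3.141, 0.0, 2.742]
force: [0.0, 0.0, 0.8]
gripper_width: -0.0001
t 9.25 fix [-0.0776  0.0268  0.1355] ang -0.797 tilt [ 0. -0. -1.] F [0.  0.  0.8] w -0.0001 q [-0.5   0.42  0.44  1.96 -0.24  0.81  1.24]
target w [ 0.486 -0.001  0.127] tr [ 0.0209 -0.0598  0.0085] turn [-2.000e-02  2.000e-02 -4.565e+01]
```

```bash
python3 -m creep '[{"translation":[0.003,-0.01,0],"turn":[0,0,-6]},{"translation":[0.007,-0.02,0],"turn":[0,0,-12]},{"translation":[0.011,-0.03,0],"turn":[0,0,-18]},{"translation":[0.014,-0.04,0.002],"turn":[0,0,-24]},{"translation":[0.017,-0.05,0.004],"turn":[0,0,-30]},{"translation":[0.020,-0.057,0.006],"turn":[0,0,-36]},{"translation":[0.021,-0.06,0.008],"turn":[0,0,-42]},{"translation":[0.021,-0.06,0.0085],"turn":[0,0,-45.5]}]' 0; python3 -c "
from h import *
show();plan(-.135,0,.039,0)
p,d=grab_frame('side'); cv2.imwrite('pics/side8.png',p)
p,d=grab_frame('top'); cv2.imwrite('pics/top8.png',p)"
```

```text
time: 10.05
ee_pos: [0.4861, -0.0006, 0.1268]
orientation: [-3.141, -0.0, -2.749]
force: [-0.4, -0.7, 1.1]
gripper_width: 0.0002
t 10.05 fix [-0.1348  0.0004  0.1268] ang -0.005 tilt [-0. -0. -1.] F [-0.4 -0.7  1.1] w 0.0002 q [-0.3   0.35  0.28  2.07 -0.14  0.75  2.03]
target w [ 0.486 -0.001  0.056] tr [ 0.0002 -0.0004  0.0708] turn [-0.01 -0.01 -0.27]
```

View pics/side8.png

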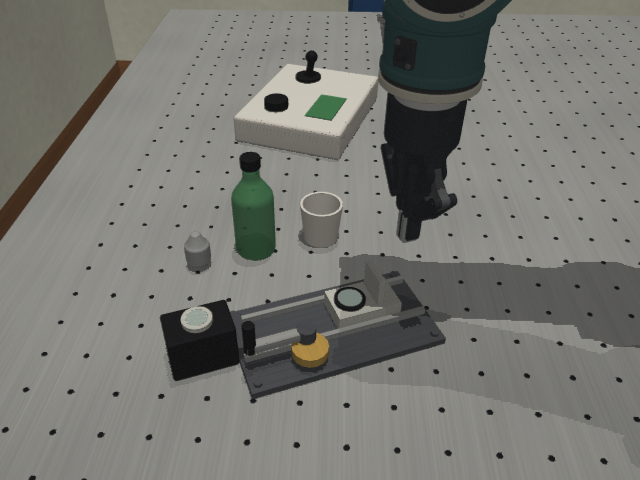

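View pics/top8.png

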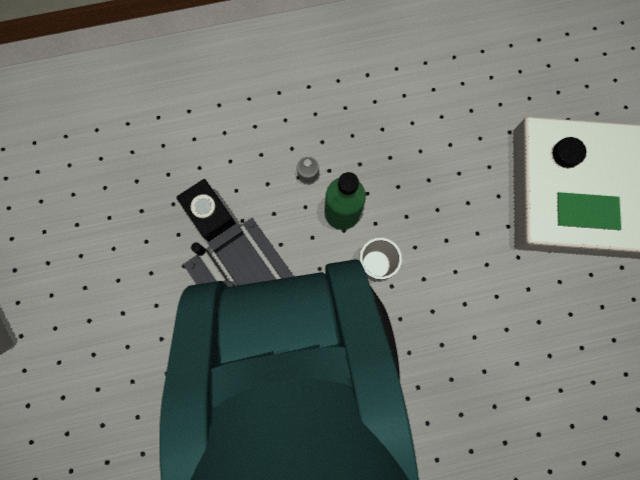

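In the side view the lever points at the light head, with the post at (249,337). The carriage is unmoved, its tab at (378,283), and the fingers are above and behind it. Now I'll descend.

```bash
python3 -m creep '[{"translation":[0,0,0.01],"turn":[0,0,0]},{"translation":[0,0,0.022],"turn":[0,0,0]},{"translation":[0,0,0.034],"turn":[0,0,0]},{"translation":[0,0,0.046],"turn":[0,0,0]},{"translation":[0,0,0.057],"turn":[0,0,0]},{"translation":[0,0,0.066],"turn":[0,0,0]},{"translation":[0,0,0.070],"turn":[0,0,0]},{"translation":[0,0,0.070],"turn":[0,0,0]}]' 0; python3 -c "
from h import *
show();plan(-.115,0,.039,0);plan(-.009,0,.039,0)
p,d=grab_frame('side'); cv2.imwrite('pics/side9.png',cv2.resize(p[200:400,200:460],(780,600),interpolation=2))"
```

```text
time: 10.95
ee_pos: [0.4862, 0.0003, 0.0563]
orientation: [3.142, -0.001, -2.752]
force: [0.7, 1.5, 0.8]
gripper_width: -0.0
t 10.95 fix [-0.1343  0.0012  0.0563] ang -0.008 tilt [-0.001 -0.    -1.   ] F [0.7 1.5 0.8] w -0.0000 q [-0.27  0.48  0.24  2.1  -0.2   0.59  2.07]
target w [0.5044 0.0067 0.056 ] tr [-0.0193 -0.001   0.0003] turn [ 0.   -0.05 -0.43]
target w [0.6022 0.0477 0.056 ] tr [-0.1253 -0.0002  0.0002] turn [ 0.   -0.05 -0.43]
```

View pics/side9.png

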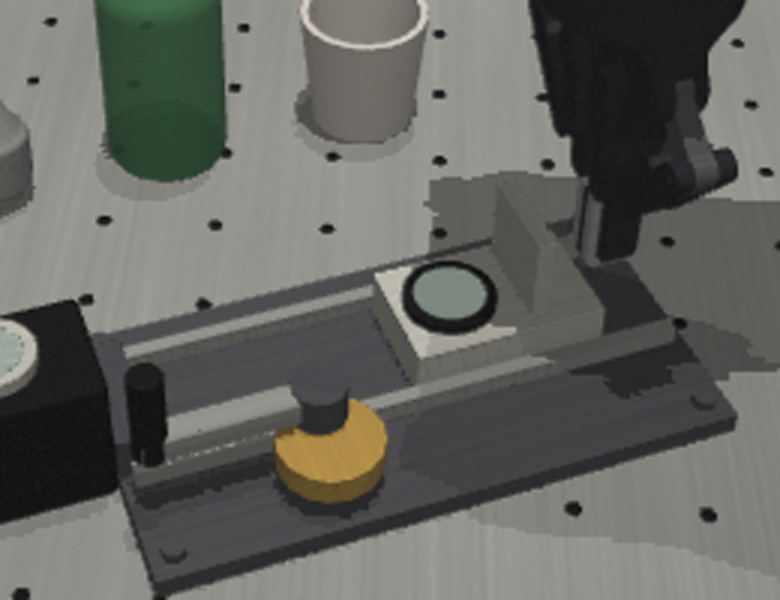

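Fingers are behind the tab (zoomed tab 525,240; fingers 600,230). I'll push forward gently.

```bash
python3 -m creep '[{"translation":[-0.007,-0.001,0],"turn":[0,0,-0.4]},{"translation":[-0.013,-0.001,0],"turn":[0,0,-0.4]},{"translation":[-0.017,-0.001,0],"turn":[0,0,-0.4]},{"translation":[-0.021,-0.001,0],"turn":[0,0,-0.4]},{"translation":[-0.026,-0.001,0],"turn":[0,0,-0.4]},{"translation":[-0.032,-0.001,0],"turn":[0,0,-0.4]},{"translation":[-0.039,-0.001,0],"turn":[0,0,-0.4]},{"translation":[-0.046,-0.001,0],"turn":[0,0,-0.4]}]' 0; python3 -c "
from h import *
show();plan(-.009,0,.039,0)
p,d=grab_frame('side'); cv2.imwrite('pics/side10.png',cv2.resize(p[200:400,200:460],(780,600),interpolation=2))"
```

```text
time: 11.8
ee_pos: [0.5299, 0.0172, 0.0568]
orientation: [-3.141, 0.0, -2.745]
force: [-2.9, -1.2, 0.9]
gripper_width: 0.0001
t 11.80 fix [-0.0875 -0.0002  0.0568] ang -0.000 tilt [ 0. -0. -1.] F [-2.9 -1.2  0.9] w 0.0001 q [-0.28  0.53  0.24  1.99 -0.2   0.64  2.05]
target w [0.6022 0.0477 0.056 ] tr [-0.0785  0.0002  0.0008] turn [-0.01  0.   -0.03]
```

View pics/side10.png

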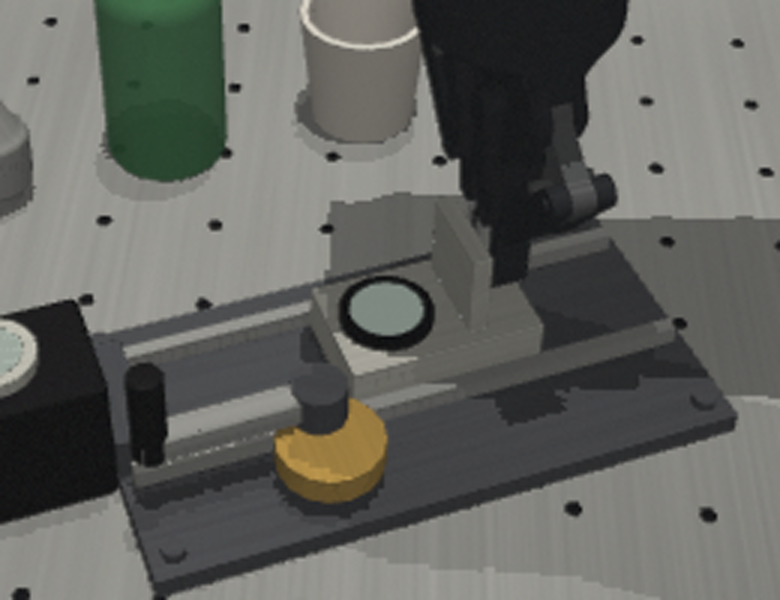

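The carriage slides level at about 3 N. I'll continue.

```bash
python3 -m creep '[{"translation":[-0.008,0,0],"turn":[0,0,0]},{"translation":[-0.016,0,0],"turn":[0,0,0]},{"translation":[-0.024,0,0],"turn":[0,0,0]},{"translation":[-0.032,0,0],"turn":[0,0,0]},{"translation":[-0.040,0,0],"turn":[0,0,0]},{"translation":[-0.048,0,0],"turn":[0,0,0]},{"translation":[-0.056,0,0],"turn":[0,0,0]},{"translation":[-0.062,0,0],"turn":[0,0,0]}]' 0; python3 -c "
from h import *
show();plan(-.009,0,.039,0)
p,d=grab_frame('side'); cv2.imwrite('pics/side11.png',cv2.resize(p[200:400,200:460],(780,600),interpolation=2))"
```

```text
time: 12.65
ee_pos: [0.5872, 0.0412, 0.0568]
orientation: [-3.141, 0.0, -2.745]
force: [-2.8, -0.8, 2.8]
gripper_width: 0.0001
t 12.65 fix [-0.0254 -0.0002  0.0568] ang -0.000 tilt [ 0. -0. -1.] F [-2.8 -0.8  2.8] w 0.0001 q [-0.3   0.61  0.23  1.84 -0.2   0.71  2.01]
target w [0.6022 0.0477 0.056 ] tr [-0.0164  0.0002  0.0008] turn [-0.01  0.   -0.02]
```

View pics/side11.png

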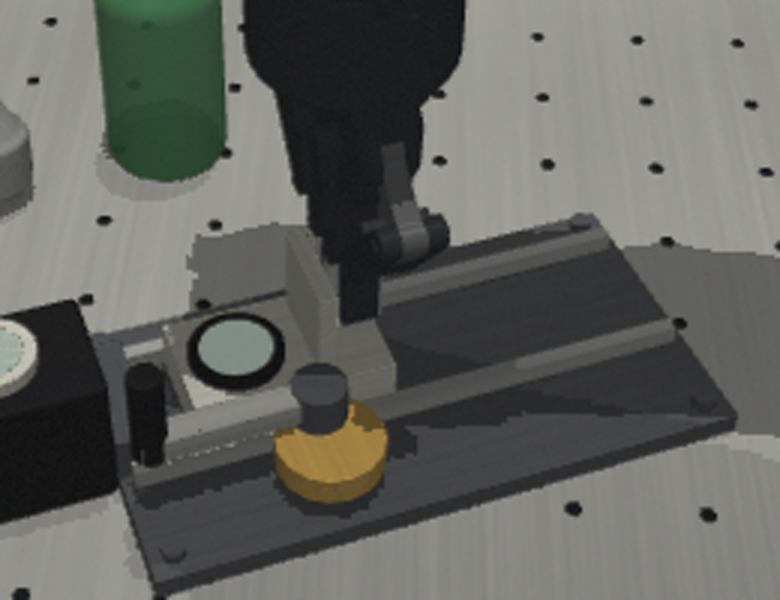

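The carriage has passed the cam and the front edge is near the stop. I'll creep in at 2 mm per row.

```bash
python3 -m creep '[{"translation":[-0.003,0,0],"turn":[0,0,0]},{"translation":[-0.006,0,0],"turn":[0,0,0]},{"translation":[-0.008,0,0],"turn":[0,0,0]},{"translation":[-0.010,0,0],"turn":[0,0,0]},{"translation":[-0.0115,0,0],"turn":[0,0,0]},{"translation":[-0.013,0,0],"turn":[0,0,0]},{"translation":[-0.014,0,0],"turn":[0,0,0]},{"translation":[-0.015,0,0],"turn":[0,0,0]}]' 0; python3 -c "
from h import *
show()"
```

```text
time: 13.5
ee_pos: [0.6004, 0.0467, 0.0568]
orientation: [-3.142, -0.0, -2.745]
force: [-1.7, -0.8, -0.0]
gripper_width: -0.0
t 13.50 fix [-0.0111 -0.0002  0.0568] ang -0.000 tilt [-0. -0. -1.] F [-1.7 -0.8 -0. ] w -0.0000 q [-0.31  0.63  0.23  1.81 -0.21  0.73  2.01]
```

Not yet at the stop. I'll go on in 0.5 mm rows and watch the force.

```bash
python3 -m creep '[{"translation":[-0.0005,0,0],"turn":[0,0,0]},{"translation":[-0.001,0,0],"turn":[0,0,0]},{"translation":[-0.0015,0,0],"turn":[0,0,0]},{"translation":[-0.002,0,0],"turn":[0,0,0]},{"translation":[-0.0025,0,0],"turn":[0,0,0]},{"translation":[-0.003,0,0],"turn":[0,0,0]},{"translation":[-0.003,0,0],"turn":[0,0,0]},{"translation":[-0.003,0,0],"turn":[0,0,0]}]' 0; python3 -c "
from h import *
show()"
```

```text
time: 14.3
ee_pos: [0.6028, 0.0477, 0.0568]
orientation: [3.142, -0.001, -2.745]
force: [-5.0, -2.0, 2.1]
gripper_width: 0.0002
t 14.30 fix [-0.0085 -0.0003  0.0568] ang -0.001 tilt [-0.001 -0.    -1.   ] F [-5.  -2.   2.1] w 0.0002 q [-0.31  0.63  0.23  1.8  -0.21  0.73  2.  ]
```

```bash
python3 -m creep '[{"translation":[-0.0005,0,0],"turn":[0,0,0]},{"translation":[-0.001,0,0],"turn":[0,0,0]},{"translation":[-0.001,0,0],"turn":[0,0,0]},{"translation":[-0.0015,0,0],"turn":[0,0,0]},{"translation":[-0.0015,0,0],"turn":[0,0,0]},{"translation":[-0.0015,0,0],"turn":[0,0,0]},{"translation":[-0.0015,0,0],"turn":[0,0,0]},{"translation":[-0.0015,0,0],"turn":[0,0,0]}]' 0; python3 -c "
from h import *
show()
p,d=grab_frame('side'); cv2.imwrite('pics/side12.png',cv2.resize(p[200:400,200:460],(780,600),interpolation=2))"
```

```text
time: 15.1
ee_pos: [0.6029, 0.0477, 0.0568]
orientation: [3.141, -0.004, -2.746]
force: [-17.7, -4.8, 13.7]
gripper_width: 0.0
t 15.10 fix [-0.0084 -0.0003  0.0568] ang -0.001 tilt [-0.004 -0.001 -1.   ] F [-17.7  -4.8  13.7] w 0.0000 q [-0.31  0.63  0.23  1.8  -0.21  0.74  2.  ]
```

View pics/side12.png

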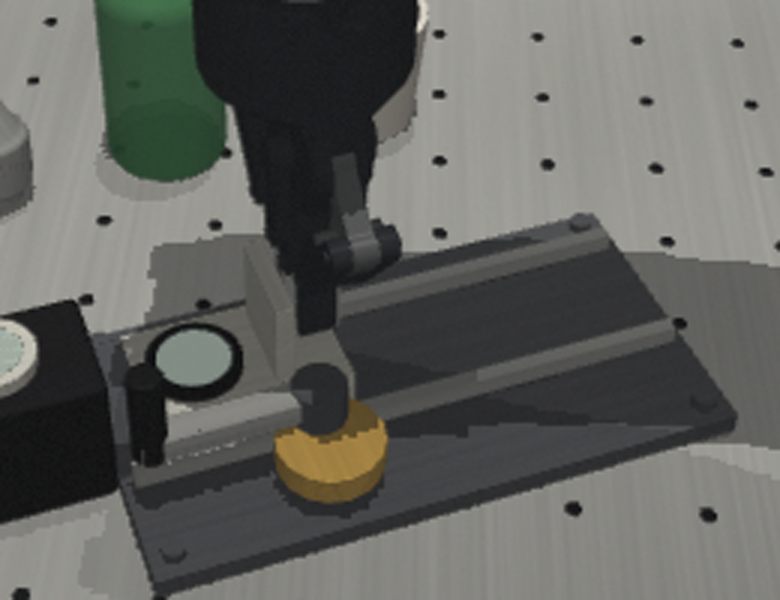

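The tool stopped dead at -8.4 mm with about 18 N, so the carriage is against the stop. I'll back off, then lift.

```bash
python3 -m creep '[{"translation":[0.001,0,0],"turn":[0,0,0]},{"translation":[0.0025,0,0],"turn":[0,0,0]},{"translation":[0.005,0,0],"turn":[0,0,0]},{"translation":[0.010,0,0],"turn":[0,0,0]},{"translation":[0.018,0,0],"turn":[0,0,0]},{"translation":[0.026,0,0],"turn":[0,0,0]},{"translation":[0.030,0,-0.01],"turn":[0,0,0]},{"translation":[0.032,0,-0.03],"turn":[0,0,0]}]' 0
python3 -m creep '[{"translation":[0,0,-0.03],"turn":[0,0,0]},{"translation":[0.01,0,-0.06],"turn":[0,0,0]},{"translation":[0.04,0,-0.08],"turn":[0,0,0]},{"translation":[0.07,0,-0.10],"turn":[0,0,0]},{"translation":[0.10,0,-0.11],"turn":[0,0,0]},{"translation":[0.12,0,-0.12],"turn":[0,0,0]},{"translation":[0.12,0,-0.12],"turn":[0,0,0]},{"translation":[0.12,0,-0.12],"turn":[0,0,0]}]' 0
python3 -c "
from h import *
show()
p,d=grab_frame('side'); cv2.imwrite('pics/side13.png',p); cv2.imwrite('pics/side13z.png',cv2.resize(p[230:400,150:376],(798,600),interpolation=2))
p,dt=grab_frame('top'); cv2.imwrite('pics/top13.png',p)
np.set_printoptions(precision=1,suppress=True)
for n,D in(('side',d),('top',dt)):
  F=tofix(cloud(n,D).reshape(-1,3)); x,y,z=F.T
  def st(m,t):
    Q=F[m]; print(n,t,len(Q),*( (np.percentile(Q,3,0)*1000,np.percentile(Q,97,0)*1000) if len(Q)>5 else ()))
  st((z>.05)&(z<.075)&(x>-.05)&(x<.04)&(abs(y)<.027),'tab')
  st((z>.07)&(z<.082)&(np.hypot(x-.065,y-.0385)<.02),'post')
  st((z>.0295)&(z<.034)&(x>-.08)&(x<.059)&(abs(y)<.027),'block')
for t,z in dict(carriage=.01,push_face=.044,cam=.0195,lever_post=.077,bottle=0,objective=0,cup=0).items():
  for q in pinpoint('side',t)[:1]: w=atz('side',q['xy'],z); print(t,q['confidence'],np.round(w,4),tofix(w)*1000)
"
```

```text
time: 15.95
ee_pos: [0.5737, 0.0356, 0.0867]
orientation: [3.141, -0.002, -2.745]
force: [0.5, 0.9, 0.9]
gripper_width: -0.0
time: 16.75
ee_pos: [0.4644, -0.0102, 0.2077]
orientation: [-3.141, 0.002, -2.745]
force: [0.2, -1.0, 1.4]
gripper_width: -0.0
t 16.75 fix [-1.584e-01 -2.000e-04  2.077e-01] ang -0.001 tilt [ 0.002  0.001 -1.   ] F [ 0.2 -1.   1.4] w -0.0000 q [-0.33  0.18  0.32  2.05 -0.07  0.92  1.99]
side tab 386 [  0.6 -18.8  51. ] [ 8.5 19.7 71. ]
side post 153 [57.2 33.8 70.4] [69.6 46.  78. ]
side block 827 [-20.5 -24.7  30.3] [56.1 20.  33.5]
top tab 248 [  2.4 -18.4  51.8] [10.1 18.5 71.4]
top post 86 [58.9 33.4 71. ] [70.8 45.  78.7]
top block 957 [-18.3 -23.9  30. ] [57.7 24.2 33.8]
carriage 0.61 [0.6 0.1 0. ] [17.6  1.1 10. ]
push_face 0.62 [0.6 0.  0. ] [ 0.8 -4.  44. ]
cam 0.94 [0.6 0.1 0. ] [-1.9 38.3 19.5]
lever_post 0.71 [0.7 0.1 0.1] [65.1 35.6 77. ]
bottle 0.95 [ 0.7 -0.1  0. ] [  -2.  -170.2    0. ]
objective 0.92 [ 0.7 -0.1  0. ] [  75.  -166.1    0. ]
cup 0.62 [ 0.6 -0.1  0. ] [ -95.1 -162.2    0. ]
```

View pics/side13.png

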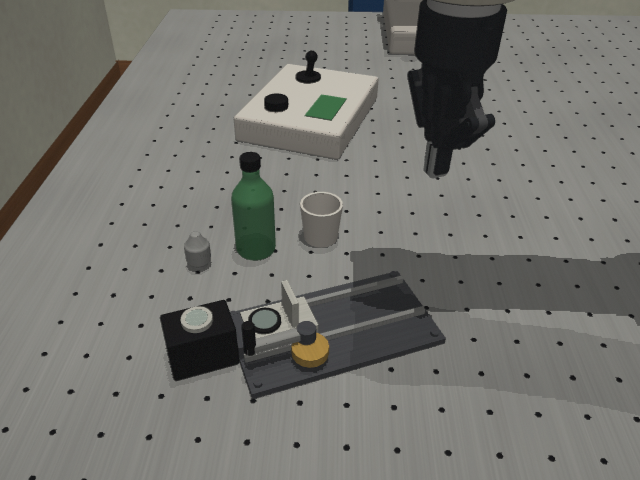

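View pics/side13z.png

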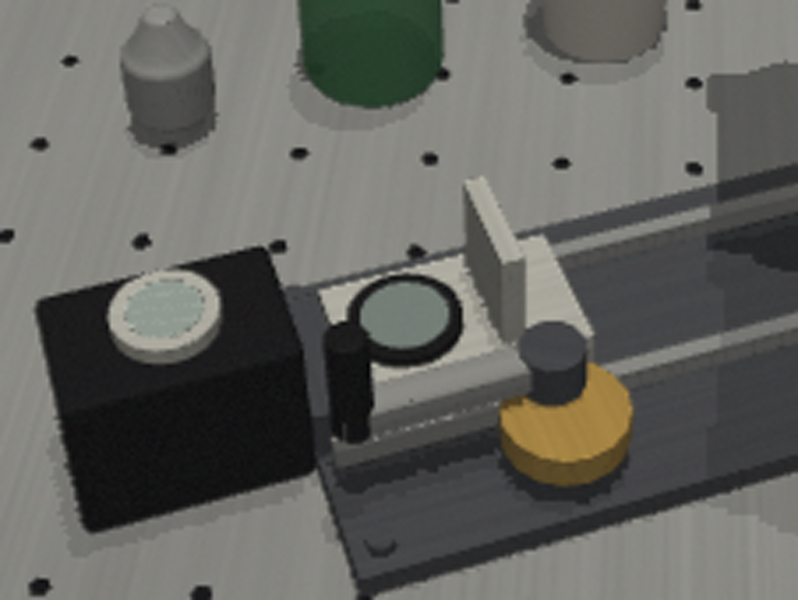

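View pics/top13.png

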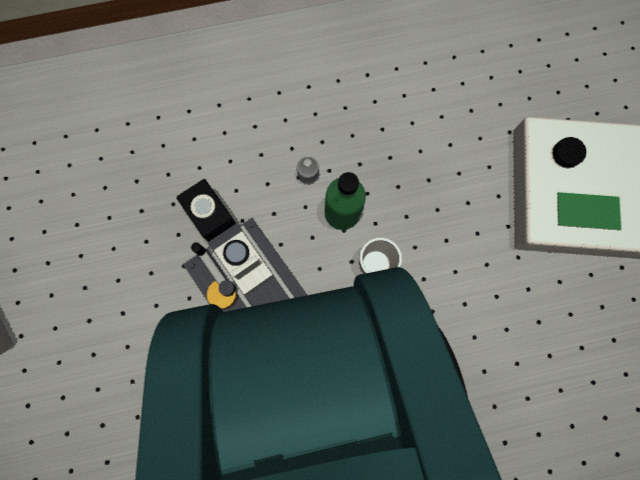

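The pictures show the carriage flat against the stop, the lever pointing at the light head, the bystanders where they were, and the gripper about 13 cm above everything. In each camera the tab's rear face plus 58 mm matches the stop face it measured at the start (top 60.4 and 60.4 mm, side 58.6 and 58.8 mm).

```bash
python3 -c "
from h import *
print(sign_off()); show()"
```

```text
the job is handed in; nothing more can be done
None
the job is handed in; nothing more can be done
```

The job is done and handed in, at about 17 s of the 51 s allowed. With the closed fingertips I swung the lever clockwise from about 2.02 rad to the low point, at roughly 4–5 N. Only then did I push the carriage forward by its tab, at about 3 N, until it stopped against the end stop. After that I backed off and lifted clear.

Last checks:
- **Cam:** just after I backed off the lever, the estimates ran from about 0.00 to 0.016 rad. The final pictures show the post where it should be at the low point, within about 2 mm, except the side-camera network, which put it 3 mm off (about -0.04 rad).
- **Carriage:** the tool stopped advancing and the force rose to about 18 N along the channel, with a 14 N upward component on the tool in that last press. The final pictures show the carriage level in the channel. By depth, its front matches the stop face within 0.2 mm in both cameras. The pinpoint network put its origin at 17.6 mm instead of 20 mm, which is within that network's usual error.
- **Surroundings:** the bottle, objective and cup look unmoved in the pictures. Network positions differ from the starting estimates by up to 8 mm for the objective and 5 mm for the cup. I put that down to detector scatter: the two cameras differed by a similar amount at the start.
- **Robot:** the gripper ended about 13 cm above the table things and behind them, with the force reading near zero.

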